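# Probe-test a contactor under the toggle clamp, then hold it ready over its rail place

## Robot

A 6-joint arm with a two-finger parallel gripper is mounted at the origin on a cart in front of the work surface, level with it; the furniture and walls round the work are solid. World frame = base frame: x ahead of the robot, y to its left, z up, the work surface at z = 0. Lengths are in m, angles in rad, forces in N, time in s.
With the tool pointing down it reaches from about 0.25 to 0.8 m from the base axis. Payload 3.9 kg.
Tool frame: the origin (TCP) lies between the finger pads; the fingertips stand 11 mm ahead of it and the grasp point (between the pads) lies 8 mm behind it; z points along the fingers, y is the line along which they close (so a half turn about z gives the same grasp; the last joint's range is limited). The gripper opens to 85 mm and grips with 20 to 120 N. Pads are 22 mm wide; open, the fingers measure 114 mm over their backs; the gripper's body (76 mm by 85 mm) begins 54 mm behind the grasp point. The pads swing forward as they close: fully open they stand 13 mm farther back than shut.
Start: joints at [-1.145, 0.26, -0.138, 1.173, 0, 1.571], TCP at [0.217, -0.478, 0.242] pointing down, gripper open.
Joint ranges: [-2.78, 2.78], [-0.83, 1.72], [-1.28, 1.37], [-1.9, 2.12], [-1.57, 1.48], [-3.14, 3.14]. Speed limits (rad/s): [2.57, 2.57, 3.14, 3.14, 3.14, 3.14].

## Interface

Orientations are given as a rotation vector (axis times angle).
In Python, from bench import sensors, viewer, job gives the robot as it stands.
- The arm moves only by the tool apply_moves, never from a script. Its argument "rows" is a list of rows, each a list of 5 numbers: the closure in counts, from 0 (fully open) to 255 (shut), then the shift along the tool's x, y, z in units of 40 mm (1.0 is 40 mm), then the turn about the tool's z in units of 6 degrees (1.0 is 6 degrees). A call has 1 to 8 rows; each row shifts and turns the commanded pose from where the row before left it, along the tool's axes as they then stand; what a row does not reach is not made up. A row lasts 1/12 s, in which the tool goes at most 41.7 mm and 7.16 degrees, less where a joint would pass 70% of its speed; a pose out of reach is approached as far as the arm can. A call is refused whole if a number of a shift passes 1 or a number of a turn 1, either way. A call with a gripper value outside its range is refused whole. The fingers move at their own pace and stop on an object; "newtons" is the grip in N (left out, the last holds). Time passes only in rows, so rows that do not move let the fingers close. It gives the time, the measured TCP pose, the force, the opening and the grip force at its end, in the units of the state.
- sensors.observe(): the state, without advancing time (a new reading comes with each control period).
- viewer.camera(name): name is "side" or "top"; returns (picture, depth): 420x560x3 uint8, red, green, blue; 420x560 float32, m along the optical axis (not along the pixel's ray), 0 where there is no reading.
- viewer.camera_info(name): a dict with "intrinsics" (3x3 intrinsics, pixels), "world_from_camera" (4x4, takes a point from camera to world coordinates). Camera axes: x right, y up, looking along -z (the intrinsics and any distortion apply to the point x, -y, -z); pixel columns grow to the right and rows downward; lengths in m; the calibration is good to about 2 mm. A picture is of the moment at which its call begins. camera_info takes no time and is no camera call.
- job.hand_in(): hands the job in; it is judged then, once.
Trained networks look in the newest picture that a camera, given by its name, has taken for a name from the list of things; names that differ only in an ending like _2 or _b are one class to them, and where a whole thing is asked for, a point or a joint stands for the part that bears it (a point fixed in the world has none). Each returns a list of dicts, best first, with "conf" (0 to 1); they miss things now and then, are a little off and sometimes report something else, mostly with a low value. They report only what shows in the picture. A call takes as long as a camera call.
- viewer.spot_in(camera, query): "extent" ([centre column, centre row, width, height] in pixels, round what is visible of it).
- viewer.silhouettes(camera, query): "mask" (420x560 bool, what is visible of it) and "extent" ([centre column, centre row, width, height] in pixels, round what is visible of it).
- viewer.place_of(camera, query): "at" ([row, column] in pixels: a listed point, or the origin of a listed thing).
The state is a dict: "t": time; "joints": joint angles; "dq": joint speeds; "effort": joint torques, N m; "eef_pos": TCP position; "eef_rot": TCP orientation; "contact_force": force on the tool from outside, world axes, zero at the start; "moment": the same for the moment, N m; "opening": finger opening in m; "finger_force": force on a finger pad.
Only numpy, scipy, OpenCV 4.12 (cv2) and the standard library are available. Lean on these libraries where they do the work, as an engineer would, in place of code of your own. Each camera call takes 0.05 s, during which the arm holds its last target. There are 200 camera calls.

## Task

Test the loose contactor that stands in the probe nest: swing the toggle clamp's red handle up and over centre so that the clamp locks down on it, leave it locked for two seconds, then swing the handle right back again. Then lift the contactor out, carry it over the wiring duct to the panel and hold it, upright and square to the rail (either way round), over the free place between the two yellow rail stops, with its base about 15 mm above the rail and touching nothing there, so that I can draw the coil leads through under it; finish while still holding it there, and leave the other things on the bench alone.

Things in the scene. Friction and masses are not known exactly. Their poses are not given: they have to be found in the camera images.
- contactor: the loose contactor, in the test nest: grey block 62 (x) x 45 (y) x 50 mm high, with a black cap 20 (x) x 46 (y) mm on top, 62 mm high in all; about 0.3 kg. Origin at the centre of its underside, z up, x along the nest's x. Grasp it across y (45 mm) at the middle of x, pads below the cap: there the nest leaves both y faces open.
- test_nest: probe nest, fixed. Origin on the bench below the contactor's middle; +x points to the toggle clamp. Nest floor 12 mm above the bench; locators up to 22 mm hold the contactor with 1.5 to 2 mm play; each y side is open for 46 mm. Grey box, 28 mm high, at x -43 to -65 mm. Clamp riser from x = 78 mm; the open clamp stays 58 mm from the contactor's middle.
- clamp_handle (a joint): angle of the clamp's red handle: 0 = swung fully back, leaning 1.05 rad from upright toward the nest's +x, bar raised; 1.05 = upright, dead centre; 1.095 = stop, past centre, bar locked down, sprung pad pressing the contactor with 5 to 10 N. Turns about the nest's y, stays where it is left, takes 2 to 8 N at the grip, most near dead centre.
- clamp_pivot (a point): pivot axis of the handle: 100 mm above the bench, 136 mm from the nest's origin along its +x, in its middle plane; fixed to the nest
- clamp_grip (a point): point on the handle's axis 88 mm from the pivot, on the red grip; moves with the handle: 88 mm x cos(1.05 - joint) above the pivot and 88 mm x sin(1.05 - joint) from it along the nest's +x. The grip is round, 14 to 18 mm thick, 38 to 118 mm from the pivot, free on both sides.
- clamp_pad: black rubber pad, 17 mm across, sprung on the end of the clamp's bar; it comes down on the middle of the contactor's top. Origin at its pressing face.
- panel: panel being wired, fixed flat: steel plate 170 (x) x 232 (y) x 2.5 mm, top-hat rail along its y in the middle, grey slotted duct on each side along the rail, 20 mm wide, middle 72.5 mm from the rail's, top 41.5 mm over the bench. Origin: centre of its underside. A like contactor is fitted 90 mm in +y of the free place, top 72 mm over the bench; terminals 34 mm high 62 mm in -y.
- rail_place (a point): middle of the free place at the rail's top face, 10.5 mm above the bench, 22 mm in -y of the panel's origin. A yellow rail stop on each side along the rail, 52 mm clear between them, tops 6 mm above the rail. A contactor belongs there with its 62 mm side (x) across the rail (panel's x) and its 45 mm side (y) along it.
- meter: bystander: yellow and black multimeter, 142 x 69 x 42 mm, origin at the centre of its underside
- flux: bystander: white bottle with red nozzle, 42 mm across, 126 mm high, origin at the centre of its underside
- spool: bystander: spool of solder, 53 mm across, 40 mm high
- cutter: bystander: side cutter with blue grips, 68 x 158 x 15 mm
- driver: bystander: screwdriver with red and black grip, 224 mm long
- tape: bystander: roll of dark tape, 50 mm across, 19 mm high
- carton: bystander: small white box, 58 x 88 x 56 mm

How it is judged:
On the way, in this order (a step that is already met when the one before it is completed fails the run):
1. the clamp is over centre and pressing on the contactor, for a second (value of joint clamp_handle above 1.06 rad and contact force between clamp_pad and contactor above 3 N and z of contactor in the frame of test_nest below 0.016 m), for 1 s.
2. the handle is swung right back again, the contactor still in the nest (value of joint clamp_handle below 0.25 rad and z of contactor in the frame of test_nest below 0.02 m), for 0.2 s.
3. the contactor is lifted clear of the nest and higher than the duct (height (world z) of contactor above 0.045 m and contact force between the fingers and contactor above 1 N), for 0.2 s.
At the end, for the whole second after the job is handed in: The contactor is held still in the gripper over the free place: its middle within 8 mm of the place's middle, its base 8 to 24 mm above the rail, square to the rail and upright within 0.12 rad, touching nothing of the panel; the clamp stands open (handle below 0.35 rad) (horizontal distance between contactor and rail_place below 0.008 m and z of contactor in the frame of rail_place between 0.008 and 0.024 m and angle between the x axis of contactor and the x axis of panel, either way round below 0.12 rad and angle between contactor's own z axis and vertical below 0.12 rad and linear speed of contactor below 0.02 m/s and contact force between the fingers and contactor above 1 N and contact force between contactor and panel below 0.1 N and value of joint clamp_handle below 0.35 rad); the arm keeps its last pose, push and grip.
It fails at once if the contactor touched the panel, its rail, ducts or the fitted contactor (contact force between contactor and panel above 0.5 N).
It fails at once if something else on the bench was shoved away (distance of any of meter, flux, spool, cutter, driver, tape, carton from where it was at the start of the episode above 0.03 m).
It also fails if it takes over 64 s, if anything falls off the work surface, if the arm or the gripper's body presses on something with over 40 N, if the wrist force passes 120 N, or if a joint passes its speed limit or range.

## Working session

There is one attempt and no reset: what is moved stays moved. The work goes in short steps, Python scripts to look and compute and a tool call to move; the robot and the scene stay as the last step left them, time stands still between calls to the robot, and variables do not carry over. Pictures are saved under pics/ and viewed, at most 10 in all, crops included, and the job is handed in when it is done.

Besides the shell and the picture viewer there is one more tool, called after "Request:" by a JSON object that holds its "api" and its "payload", one argument or row to a line. apply_moves: Moves the arm, as the interface text tells. Its arguments: {"type":"object","properties":{"rows":{"type":"array","items":{"type":"array","items":{"type":"number"}}},"newtons":{"type":"number"}},"required":["rows"]}

```bash
mkdir -p pics; ls
cat > h.py <<'E'
import numpy as np, cv2
from bench import sensors, viewer, job
def save(cam,name):
    p,d=viewer.camera(cam); cv2.imwrite('pics/'+name,p[:,:,::-1]); return p,d
def world(cam,r,c,z):  # depth z along axis
    i=viewer.camera_info(cam);K=np.array(i['intrinsics']);T=np.array(i['world_from_camera'])
    r=np.asarray(r,float);c=np.asarray(c,float);z=np.asarray(z,float)
    P=np.stack([(c-K[0,2])/K[0,0]*z,-(r-K[1,2])/K[1,1]*z,-z],-1)
    return P@T[:3,:3].T+T[:3,3]
def onplane(cam,r,c,h):
    a=world(cam,r,c,1.0);o=np.array(viewer.camera_info(cam)['world_from_camera'])[:3,3]
    return o+(a-o)*(h-o[2])/(a[2]-o[2])
E
python3 - <<'E'
from h import *
for cam in('top','side'):
    p,d=save(cam,cam+'0.png')
    i=viewer.camera_info(cam);print(np.round(i['intrinsics'],1).tolist(),np.round(i['world_from_camera'],3).tolist())
    for q in['contactor','clamp_handle','clamp_grip','clamp_pivot','test_nest','panel','rail_place','clamp_pad','meter','flux','spool','cutter','driver','tape','carton']:
        for f in viewer.place_of(cam,q)[:2]:
            r,c=f['at'];z=d[int(min(r,419)),int(min(c,559))]
            print(cam,q,round(f['conf'],2),np.round([r,c]),np.round(world(cam,r,c,z),3))
print(sensors.observe())
E
```

```text
pics
[[488.2, 0.0, 271.2], [0.0, 488.2, 202.6], [0.0, 0.0, 1.0]] [[-0.022, 0.987, -0.159, 0.362], [-1.0, -0.024, -0.009, -0.139], [-0.013, 0.159, 0.987, 1.634], [0.0, 0.0, 0.0, 1.0]]
top contactor 0.6 [274. 294.] [ 0.382 -0.193  0.075]
top contactor 0.15 [255. 307.] [ 0.446 -0.239  0.007]Traceback (most recent call last):
  File "<stdin>", line 6, in <module>
ValueError: it knows: carton, clamp_grip, clamp_pad, clamp_pivot, contactor, cutter, driver, flux, meter, panel, rail_place, spool, tape, test_nest
```

Run:
```python
from h import *
for cam in('top','side'):
    p,d=save(cam,cam+'1.png')
    i=viewer.camera_info(cam);print(np.round(i['intrinsics'],1).tolist(),np.round(i['world_from_camera'],3).tolist())
    for q in['contactor','clamp_grip','clamp_pivot','test_nest','panel','rail_place','clamp_pad','meter','flux','spool','cutter','driver','tape','carton']:
        for f in viewer.place_of(cam,q)[:2]:
            r,c=f['at'];z=d[int(min(r,419)),int(min(c,559))]
            print(cam,q,round(f['conf'],2),np.round([r,c]),np.round(world(cam,r,c,z),3))
print(sensors.observe())
```

```text
[[488.2, 0.0, 271.2], [0.0, 488.2, 202.6], [0.0, 0.0, 1.0]] [[-0.022, 0.987, -0.159, 0.362], [-1.0, -0.024, -0.009, -0.139], [-0.013, 0.159, 0.987, 1.634], [0.0, 0.0, 0.0, 1.0]]
top contactor 0.5 [274. 294.] [ 0.383 -0.193  0.074]
top clamp_grip 0.54 [216. 332.] [ 0.558 -0.312  0.145]
top clamp_grip 0.22 [273. 382.] [ 0.38  -0.486 -0.002]
top test_nest 0.91 [273. 294.] [ 0.388 -0.191  0.072]
top panel 0.87 [240. 224.] [0.501 0.035 0.006]
top rail_place 0.61 [245. 224.] [0.486 0.035 0.003]
top clamp_pad 0.55 [254. 311.] [ 0.439 -0.239  0.186]
top meter 0.74 [269. 156.] [0.409 0.252 0.048]
top meter 0.62 [273. 296.] [ 0.387 -0.198  0.077]
top flux 0.65 [176. 257.] [ 0.701 -0.082  0.076]
top spool 0.8 [153. 260.] [ 0.791 -0.09   0.038]
top cutter 0.91 [275. 381.] [ 0.374 -0.483  0.001]
top driver 0.74 [242. 388.] [ 0.483 -0.51  -0.001]
top tape 0.67 [177. 281.] [ 0.714 -0.16  -0.001]
top carton 0.68 [208. 398.] [ 0.59  -0.538  0.053]
[[541.8, 0.0, 275.7], [0.0, 541.8, 210.0], [0.0, 0.0, 1.0]] [[-0.998, 0.049, -0.048, 0.524], [-0.068, -0.777, 0.626, 0.813], [-0.007, 0.628, 0.778, 1.33], 
[... 877 characters left out ...]
87.] [ 0.574 -0.301  0.149]
{'t': 1.6, 'joints': array([-1.14497203e+00,  2.60006900e-01, -1.38093598e-01,  1.17268323e+00,
       -8.54581509e-06,  1.57079956e+00]), 'dq': array([-0.00064247,  0.00020255,  0.00033128, -0.00075304,  0.00044457,
        0.00012986]), 'effort': array([ 2.97140132e-04, -4.05604720e+01,  2.54229498e+01,  1.04631210e-03,
        1.02091021e-04,  1.37424024e-06]), 'eef_pos': array([ 0.21686079, -0.47811916,  0.24230312]), 'eef_rot': array([ 3.07064183e+00,  6.63833137e-01, -8.93723838e-06]), 'contact_force': array([ 0.32729148,  0.73743165, -0.0773604 ]), 'moment': array([ 0.01095504, -0.01419807, -0.03445496]), 'finger_force': 0.0, 'opening': 0.08526660189432919}
```

View pics/top1.png

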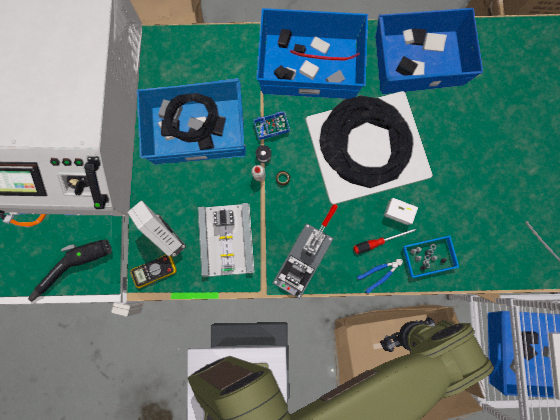

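View pics/side1.png

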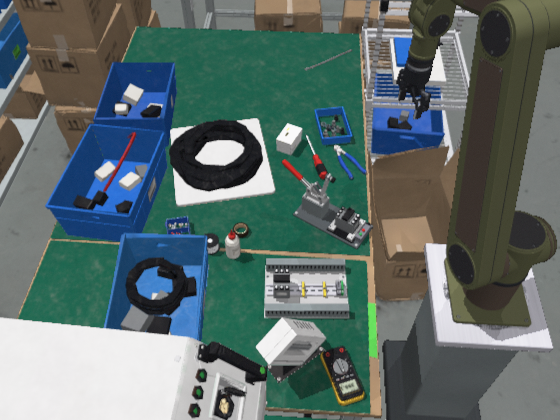

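Top view: nest with the contactor at about (294,273), red handle tip at (333,210), panel at (225,240) with the yellow stops around (228,245). The side view agrees: contactor (346,224), handle (287,165), panel (305,288). Next I refine these.

Run:
```python
from h import *
rr,cc=np.mgrid[:420,:560]
for cam in('top','side'):
    p,d=viewer.camera(cam);W=world(cam,rr,cc,d);h=cv2.cvtColor(p,cv2.COLOR_RGB2HSV).astype(int)
    x,y,z=W[...,0],W[...,1],W[...,2]
    ok=d>0
    red=ok&((h[...,0]<8)|(h[...,0]>172))&(h[...,1]>150)&(z>.1)&(abs(x-.56)<.08)&(abs(y+.3)<.08)
    P=W[red];o=np.argsort(P[:,2]);print(cam,'red',red.sum(),P[o[:8]].mean(0).round(3),P.mean(0).round(3),P[o[-8:]].mean(0).round(3))
    yel=ok&(h[...,0]>18)&(h[...,0]<35)&(h[...,1]>130)&(h[...,2]>120)&(x>.38)&(x<.62)&(abs(y-.035)<.05)
    n,l,s,ce=cv2.connectedComponentsWithStats(yel.astype(np.uint8))
    for k in range(1,n):
        if s[k,4]>5:print('yel',s[k,4],W[l==k].mean(0).round(4), onplane(cam,ce[k][1],ce[k][0],.0165).round(4))
    cap=ok&(z>.068)&(z<.082)&(np.hypot(x-.388,y+.19)<.05)
    P=W[cap];r=cv2.minAreaRect(P[:,:2].astype(np.float32)*1000);print('cap',cap.sum(),P.mean(0).round(4),r)
    g=ok&(z>.05)&(z<.068)&(np.hypot(x-.388,y+.19)<.05)
    P=W[g];r=cv2.minAreaRect(P[:,:2].astype(np.float32)*1000);print('block',g.sum(),P.mean(0).round(4),r)
    du=ok&(z>.034)&(z<.05)&(abs(x-.5)<.15)&(abs(abs(y-.035)-.0725)<.025)
    P=W[du]
    for q in(P[P[:,1]>.035],P[P[:,1]<.035]):
        v=cv2.fitLine(q[:,:2].astype(np.float32),cv2.DIST_HUBER,0,.001,.001).ravel();r=cv2.minAreaRect(q[:,:2].astype(np.float32)*1000);print('duct',len(q),np.degrees(np.arctan(v[1]/v[0])).round(2),v[2:].round(4),r)
    for q in('contactor','rail_place','panel','clamp_grip','clamp_pivot'):
        hh=dict(contactor=.012,rail_place=.0105,panel=0,clamp_grip=.144,clamp_pivot=.1)[q]
        for f in viewer.place_of(cam,q)[:1]: print(q,round(f['conf'],2),onplane(cam,*f['at'],hh).round(4))
p,d=viewer.camera('top');c=np.vstack([np.hstack([cv2.resize(p[195:300,190:330],None,fx=5,fy=5)])]);cv2.imwrite('pics/crop.png',c[:,:,::-1])
```

```text
top red 118 [ 0.537 -0.289  0.125] [ 0.56  -0.304  0.144] [ 0.584 -0.317  0.163]
yel 12 [0.5106 0.0409 0.0133] [0.5103 0.0405 0.0165]
yel 11 [0.5124 0.0192 0.0143] [0.5122 0.019  0.0165]
yel 25 [0.4522 0.0271 0.0158] [0.4522 0.027  0.0165]
cap 108 [ 0.3878 -0.1989  0.073 ] ((387.73944091796875, -199.3634490966797), (45.17216491699219, 59.21035385131836), 61.19874572753906)
block 173 [ 0.3892 -0.2007  0.0617] ((388.77117919921875, -200.251708984375), (44.31999588012695, 62.14098358154297), 59.72385787963867)
duct 436 3.2 [0.5003 0.1011] ((500.521484375, 101.3075942993164), (226.58277893066406, 22.142139434814453), 3.13948130607605)
duct 441 3.35 [ 0.5084 -0.0435] ((508.55816650390625, -43.433837890625), (225.3184814453125, 21.57813262939453), 3.300429105758667)
contactor 0.61 [ 0.3848 -0.1966  0.012 ]
rail_place 0.94 [0.4865 0.0342 0.0105]
panel 0.83 [0.5084 0.0335 0.    ]
clamp_grip 0.79 [ 0.565  -0.3201  0.144 ]
clamp_pivot 0.89 [ 0.501  -0.2778  0.1   ]
side red 128 [ 0.534 -0.288  0.122] [ 0.56  -0.302  0.143] [ 0.581 -0.316  0.163]
yel 10 [0.5115 0.0175 0.0159] [0.5115 0.0178 0.0
[... 206 characters left out ...]
10192871094, -198.44757080078125), (49.83871078491211, 59.59468078613281), 44.84593200683594)
block 208 [ 0.3884 -0.1942  0.0612] ((387.63311767578125, -199.06600952148438), (49.983131408691406, 63.11030960083008), 59.14821243286133)
duct 674 3.52 [0.4982 0.1016] ((498.42462158203125, 101.10617065429688), (222.78408813476562, 24.935483932495117), 3.231328248977661)
duct 574 3.48 [ 0.5069 -0.0428] ((506.4066467285156, -42.9607048034668), (224.17373657226562, 27.248966217041016), 3.353769540786743)
contactor 0.93 [ 0.3849 -0.1966  0.012 ]
rail_place 0.75 [0.482  0.0324 0.0105]
panel 0.94 [0.5076 0.0253 0.    ]
clamp_grip 0.58 [ 0.5698 -0.2999  0.144 ]
clamp_pivot 0.68 [ 0.503  -0.2794  0.1   ]
```

View pics/crop.png

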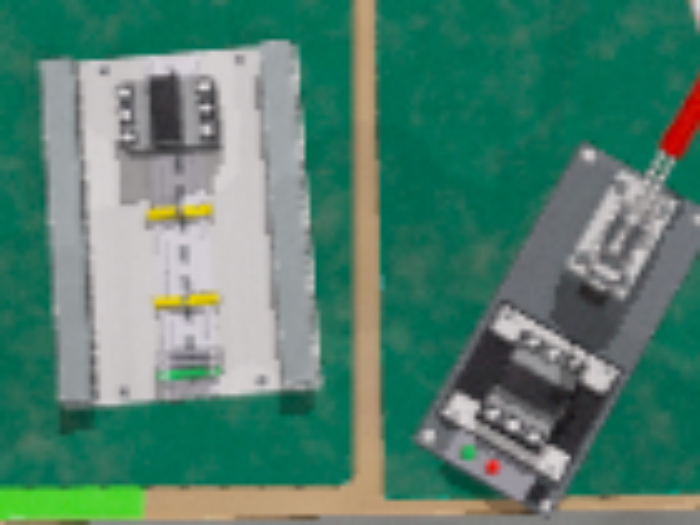

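Request:
{"api": "apply_moves", "payload": {
  "rows": [
    [0,1,0,0,0],
    [0,1,0,0,0],
    [0,1,0,0,0],
    [0,1,0,0,0],
    [0,1,0,0,0],
    [0,1,0,0,0],
    [0,0,0,0,1],
    [0,0,0,0,0]
  ]
}}

```text
t: 2.92
eef_pos: [0.4374, -0.3778, 0.2419]
eef_rot: [-3.101, -0.506, 0.0]
contact_force: [-0.3, -1.0, -0.4]
opening: 0.0847
finger_force: 0.0
```

```bash
cat >> h.py <<'E'
from scipy.spatial.transform import Rotation as R
O=np.array([.3875,-.199]);YAW=np.radians(-30.7);U=np.array([np.cos(YAW),np.sin(YAW)]);V=np.array([-U[1],U[0]])
def st():
    s=sensors.observe();Rm=R.from_rotvec(s['eef_rot']).as_matrix()
    return s,Rm
def to(xyz,yawy=None):
    s,Rm=st();d=Rm.T@(np.array(xyz)-s['eef_pos'])/.04
    y=np.degrees(np.arctan2(Rm[1,1],Rm[0,1]))
    print('t',round(s['t'],2),'pos',s['eef_pos'].round(4),'tooly',y.round(2),'j',np.degrees(s['joints']).round(1),'F',s['contact_force'].round(1),'open',round(s['opening'],4),round(s['finger_force'],1))
    print('shift units',d.round(3))
    if yawy is not None: print('turn units',round(-((yawy-y+90)%180-90)/6,3))
E
python3 -c "
from h import *
to([.570,-.307,.25],59.3)"
```

```text
t 2.92 pos [ 0.4374 -0.3778  0.2419] tooly -71.47 j [-40.8  20.2  -0.4  69.5  -0.  120.7] F [-0.3 -1.  -0.4] open 0.0847 0.0
shift units [ 3.705 -0.625 -0.203]
turn units 8.204
```

Request:
{"api": "apply_moves", "payload": {
  "rows": [
    [0,1,-0.2,-0.05,0],
    [0,1,-0.2,-0.05,0],
    [0,1,-0.1,-0.05,0],
    [0,0.7,-0.12,-0.05,0],
    [0,0,0,0,-1],
    [0,0,0,0,-1],
    [0,0,0,0,-1],
    [0,0,0,0,-1]
  ]
}}

```text
t: 3.58
eef_pos: [0.5671, -0.3095, 0.2501]
eef_rot: [-2.925, -1.146, 0.001]
contact_force: [-0.2, 0.0, 0.3]
opening: 0.0856
finger_force: 0.0
```

Request:
{"api": "apply_moves", "payload": {
  "rows": [
    [0,0,0,0,-1],
    [0,0,0,0,-1],
    [0,0,0,0,-1],
    [0,0,0,0,-1],
    [0,0,0,0,-1],
    [0,0,0,0,-1],
    [0,0,0,0,-1],
    [0,0,0,0,-1]
  ]
}}

```text
t: 4.25
eef_pos: [0.5667, -0.3098, 0.2503]
eef_rot: [-2.207, -2.235, 0.001]
contact_force: [0.7, 0.7, 0.2]
opening: 0.0856
finger_force: 0.0
```

Request:
{"api": "apply_moves", "payload": {
  "rows": [
    [0,0,0,0,-1],
    [0,0,0,0,-1],
    [0,0,0,0,-1],
    [0,0,0,0,-1],
    [0,0,0,0,-1],
    [0,0,0,0,-1],
    [0,0,0,0,-1],
    [0,0,0,0,-1]
  ]
}}

```text
t: 4.92
eef_pos: [0.5668, -0.3098, 0.2503]
eef_rot: [-1.107, -2.939, 0.001]
contact_force: [-0.9, -0.4, 0.7]
opening: 0.0855
finger_force: 0.0
```

Request:
{"api": "apply_moves", "payload": {
  "rows": [
    [0,0,0,0,-1],
    [0,0,0,0,-0.8],
    [0,0,0,0,0]
  ]
}}

```text
t: 5.17
eef_pos: [0.5669, -0.3098, 0.2503]
eef_rot: [-0.832, -3.029, 0.0]
contact_force: [-0.5, 0.7, 0.2]
opening: 0.0854
finger_force: 0.0
```

```bash
python3 -c "
from h import *
to([.570,-.307,.136],59.3)
p,d=save('side','s2.png');cv2.imwrite('pics/s2c.png',cv2.resize(p[60:260,220:400],None,fx=3,fy=3)[:,:,::-1])
"
```

```text
t 5.17 pos [ 0.5669 -0.3098  0.2503] tooly 59.29 j [-28.6  27.1  11.8  74.8  -0.    2.1] F [-0.5  0.7  0.2] open 0.0854 0.0
shift units [-0.034  0.101  2.858]
turn units -0.002
```

View pics/s2c.png

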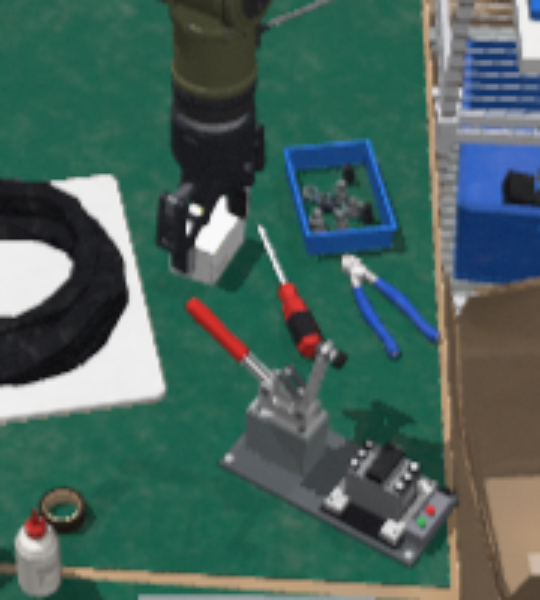

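The gripper stands above the red handle (crop about (215,330)), with its fingers on either side of the handle's plane. I descend and close.

Request:
{"api": "apply_moves", "payload": {
  "rows": [
    [0,0,0.1,0.5,0],
    [0,0,0,0.5,0],
    [0,0,0,0.5,0],
    [0,0,0,0.5,0],
    [0,0,0,0.4,0],
    [0,0,0,0.4,0],
    [0,0,0,0,0]
  ]
}}

```text
t: 5.8
eef_pos: [0.5673, -0.3046, 0.1346]
eef_rot: [-0.835, -3.022, -0.002]
contact_force: [-1.0, 0.6, 0.0]
opening: 0.085
finger_force: 0.0
```

Request:
{"api": "apply_moves", "payload": {
  "newtons": 30,
  "rows": [
    [230,0,0,0,0],
    [230,0,0,0,0],
    [230,0,0,0,0],
    [230,0,0,0,0],
    [230,0,0,0,0],
    [230,0,0,0,0],
    [230,0,0,0,0],
    [230,0,0,0,0]
  ]
}}

```text
t: 6.47
eef_pos: [0.5686, -0.3094, 0.1399]
eef_rot: [0.839, 3.027, -0.014]
contact_force: [-5.7, -8.5, 4.7]
opening: 0.0165
finger_force: 29.2
```

```bash
python3 -c "
from h import *
to([.570,-.307,.136],59.3)
a=np.array([0,.15,.3,.45,.6,.75,.85,.95,1.0,1.05,1.10,1.15]);x=88*np.sin(1.05-a);z=88*np.cos(1.05-a)
print((-np.diff(x)/40).round(3),(-np.diff(z)/40).round(3))
"
```

```text
t 6.47 pos [ 0.5686 -0.3094  0.1399] tooly 59.03 j [-28.3  29.8  -0.2  59.9  -0.5   2.6] F [-5.7 -8.5  4.7] open 0.0165 29.2
shift units [-0.     0.07   0.097]
turn units -0.044
[0.185 0.224 0.257 0.285 0.307 0.213 0.217 0.11  0.11  0.11  0.11 ] [-0.273 -0.242 -0.206 -0.165 -0.121 -0.054 -0.033 -0.008 -0.003  0.003
  0.008]
```

Request:
{"api": "apply_moves", "payload": {
  "rows": [
    [230,0,-0.1,-0.08,0],
    [230,0.09,0,-0.14,0],
    [230,0.1,0,-0.14,0],
    [230,0.11,0,-0.12,0],
    [230,0.11,0,-0.12,0],
    [230,0.13,0,-0.11,0],
    [230,0.13,0,-0.1,0],
    [230,0,0,0,0]
  ]
}}

```text
t: 7.13
eef_pos: [0.5433, -0.2943, 0.172]
eef_rot: [-0.834, -3.027, 0.001]
contact_force: [-3.1, -2.0, -0.1]
opening: 0.0165
finger_force: 31.1
```

```bash
cat >> h.py <<'E'
def nest():
    s,_=st();P=s['eef_pos'];q=P[:2]-O;F=s['contact_force'];x=q@U-.136;z=P[2]+.008-.1
    print('nest x,y',x.round(4),(q@V).round(4),'z',z.round(4),'r',np.hypot(x,z).round(4),'joint',(1.05-np.arctan2(x,z)).round(3),'F u,v,z',(F[:2]@U).round(1),(F[:2]@V).round(1),F[2].round(1),'t',s['t'],'open',s['opening'])
E
python3 -c "
from h import *
nest()"
```

```text
nest x,y 0.0467 -0.0024 z 0.08 r 0.0926 joint 0.522 F u,v,z -1.7 -3.3 -0.1 t 7.1333 open 0.016520750154411974
```

Request:
{"api": "apply_moves", "payload": {
  "rows": [
    [230,0.2,0,-0.11,0],
    [230,0.21,0,-0.09,0],
    [230,0.22,0,-0.06,0],
    [230,0.23,0,-0.04,0],
    [230,0.21,0,-0.02,0],
    [230,0.16,0,0,0],
    [230,0.16,0,0,0],
    [230,0,0,0,0]
  ]
}}

```text
t: 7.8
eef_pos: [0.5005, -0.2685, 0.1883]
eef_rot: [0.831, 3.017, -0.005]
contact_force: [0.2, -4.1, 12.0]
opening: 0.0162
finger_force: 33.0
```

```bash
python3 -c "
from h import *
nest()"
```

```text
nest x,y -0.0034 -0.0021 z 0.0963 r 0.0964 joint 1.085 F u,v,z 2.2 -3.4 12.0 t 7.8 open 0.01615728284233582
```

Request:
{"api": "apply_moves", "payload": {
  "rows": [
    [230,0.12,-0.05,0.06,0],
    [230,0.12,0,0,0],
    [230,0,0,0,0],
    [230,0,0,0,0]
  ]
}}

```text
t: 8.13
eef_pos: [0.4938, -0.2646, 0.188]
eef_rot: [0.828, 3.013, -0.0]
contact_force: [2.3, 0.6, 21.8]
opening: 0.0162
finger_force: 34.0
```

```bash
python3 -c "
from h import *
nest()
p,d=save('side','s3.png');cv2.imwrite('pics/s3c.png',cv2.resize(p[60:260,220:400],None,fx=3,fy=3)[:,:,::-1])
"
```

```text
nest x,y -0.0111 -0.0021 z 0.096 r 0.0966 joint 1.165 F u,v,z 1.7 1.7 21.8 t 8.1333 open 0.016198569642066316
```

View pics/s3c.png

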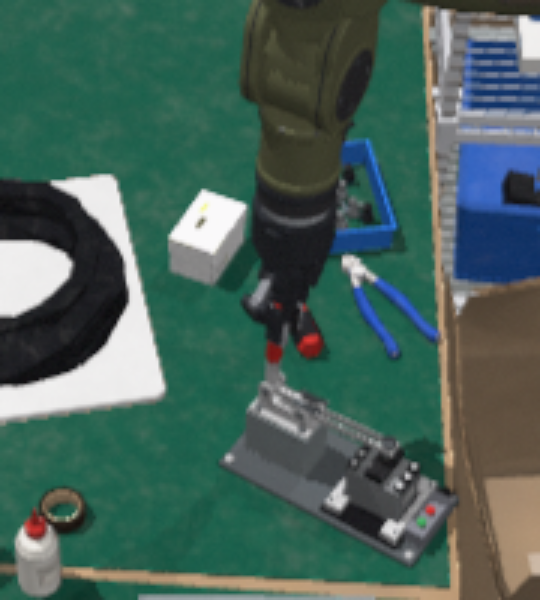

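Request:
{"api": "apply_moves", "payload": {
  "rows": [
    [230,0.1,0,-0.08,0],
    [230,0.1,0,-0.03,0],
    [230,0,0,0,0],
    [230,0,0,0,0]
  ]
}}

```text
t: 8.52
eef_pos: [0.4903, -0.2625, 0.1883]
eef_rot: [0.827, 3.01, -0.002]
contact_force: [17.4, -8.2, -7.7]
opening: 0.0165
finger_force: 31.1
```

```bash
python3 -c "
from h import *
nest()
rr,cc=np.mgrid[:420,:560]
for cam in('top','side'):
    p,d=viewer.camera(cam);W=world(cam,rr,cc,d);h=cv2.cvtColor(p,cv2.COLOR_RGB2HSV).astype(int)
    x,y,z=W[...,0],W[...,1],W[...,2]
    red=(d>0)&((h[...,0]<8)|(h[...,0]>172))&(h[...,1]>130)&(z>.1)&(np.hypot(x-.5,y+.265)<.06)
    P=W[red];
    for q in P[np.argsort(P[:,2])]: print(cam,((q[:2]-O)@U-.136).round(4),((q[:2]-O)@V).round(4),(q[2]-.1).round(3))
    for q in ('clamp_pad','clamp_grip','clamp_pivot'):
        for f in viewer.place_of(cam,q)[:1]:
            g=world(cam,*f['at'],d[int(f['at'][0]),int(f['at'][1])]);print(q,f['conf'],((g[:2]-O)@U).round(4),g[2].round(4))
" | awk '/^(top|side)/{if(++n%4)next}1'
```

```text
nest x,y -0.0152 -0.0021 z 0.0963 r 0.0975 joint 1.207 F u,v,z 19.1 1.9 -7.7 t 8.5167 open 0.01646126058919541
side -0.0084 0.0012 0.041
side -0.0092 0.003 0.048
side -0.0054 0.0082 0.05
side -0.011 0.0007 0.051
side -0.0106 0.0004 0.055
side -0.0047 -0.0033 0.057
side -0.0068 0.006 0.062
side -0.0088 -0.0027 0.114
side -0.0197 0.0172 0.142
clamp_pad 0.42 -0.0015 0.0782
clamp_grip 0.43 0.125 0.1946
clamp_pivot 0.63 0.1338 0.1099
```

The force rose to 19 N, so the handle is at its stop. I hold it there for two seconds.

Request:
{"api": "apply_moves", "payload": {
  "rows": [
    [230,-0.05,0,0,0],
    [230,0,0,0,0],
    [230,0,0,0,0],
    [230,0,0,0,0],
    [230,0,0,0,0],
    [230,0,0,0,0],
    [230,0,0,0,0],
    [230,0,0,0,0]
  ]
}}

```text
t: 9.58
eef_pos: [0.4903, -0.2625, 0.1883]
eef_rot: [0.828, 3.013, -0.001]
contact_force: [13.5, -5.7, -3.4]
opening: 0.016
finger_force: 31.5
```

Request:
{"api": "apply_moves", "payload": {
  "rows": [
    [230,0,0,0,0],
    [230,0,0,0,0],
    [230,0,0,0,0],
    [230,0,0,0,0],
    [230,0,0,0,0],
    [230,0,0,0,0],
    [230,0,0,0,0],
    [230,0,0,0,0]
  ]
}}

```text
t: 10.25
eef_pos: [0.4903, -0.2625, 0.1883]
eef_rot: [0.828, 3.013, -0.001]
contact_force: [13.6, -6.0, -4.9]
opening: 0.0161
finger_force: 31.5
```

Request:
{"api": "apply_moves", "payload": {
  "rows": [
    [230,0,0,0,0],
    [230,0,0,0,0],
    [230,0,0,0,0],
    [230,0,0,0,0],
    [230,0,0,0,0],
    [230,0,0,0,0],
    [230,0,0,0,0],
    [230,0,0,0,0]
  ]
}}

```text
t: 10.92
eef_pos: [0.4903, -0.2625, 0.1883]
eef_rot: [0.828, 3.013, -0.001]
contact_force: [12.8, -5.5, -4.7]
opening: 0.0162
finger_force: 31.5
```

```bash
python3 -c "
from h import *
nest()"
```

```text
nest x,y -0.0152 -0.0021 z 0.0963 r 0.0975 joint 1.207 F u,v,z 13.8 1.9 -4.7 t 10.9167 open 0.016199939563215943
```

Request:
{"api": "apply_moves", "payload": {
  "rows": [
    [230,-0.2,0,0,0],
    [230,-0.16,0,0.01,0],
    [230,-0.24,0,0.02,0],
    [230,-0.24,0,0.05,0],
    [230,-0.23,0,0.07,0],
    [230,-0.22,0,0.1,0],
    [230,-0.22,0,0.12,0],
    [230,0,0,0,0]
  ]
}}

```text
t: 11.58
eef_pos: [0.5388, -0.2917, 0.1728]
eef_rot: [0.831, 3.021, 0.002]
contact_force: [3.9, -0.7, 4.2]
opening: 0.0162
finger_force: 32.3
```

```bash
python3 -c "
from h import *
nest()"
```

```text
nest x,y 0.0414 -0.0025 z 0.0808 r 0.0908 joint 0.577 F u,v,z 3.7 1.3 4.2 t 11.5833 open 0.016191942365160222
```

Request:
{"api": "apply_moves", "payload": {
  "rows": [
    [230,-0.19,0,0.13,0],
    [230,-0.18,0,0.15,0],
    [230,-0.16,0,0.17,0],
    [230,-0.14,0,0.18,0],
    [230,-0.12,0,0.19,0],
    [230,-0.06,0,0.1,0],
    [230,0,0,0,0]
  ]
}}

```text
t: 12.17
eef_pos: [0.5675, -0.309, 0.1371]
eef_rot: [0.831, 3.021, 0.001]
contact_force: [2.7, -1.5, 5.5]
opening: 0.0164
finger_force: 32.0
```

```bash
python3 -c "
from h import *
nest()"
```

```text
nest x,y 0.0749 -0.0027 z 0.0451 r 0.0874 joint 0.021 F u,v,z 3.1 0.1 5.5 t 12.1667 open 0.016421723667442628
```

Request:
{"api": "apply_moves", "payload": {
  "rows": [
    [0,0,0,-0.05,0],
    [0,0,0,0,0],
    [0,0,0,0,0],
    [0,0,0,0,0],
    [0,0,0,0,0],
    [0,0,0,0,0]
  ]
}}

```text
t: 12.67
eef_pos: [0.5635, -0.3083, 0.1355]
eef_rot: [-0.834, -3.028, -0.001]
contact_force: [0.3, -0.5, -0.4]
opening: 0.0849
finger_force: 0.0
```

Request:
{"api": "apply_moves", "payload": {
  "rows": [
    [0,0,0,-0.6,0],
    [0,0,0,-1,0],
    [0,0,0,-1,0],
    [0,0,0,-0.9,0],
    [0,0,0,0,0]
  ]
}}

```text
t: 13.08
eef_pos: [0.5669, -0.3102, 0.2845]
eef_rot: [0.831, 3.016, -0.005]
contact_force: [2.2, 0.3, 1.4]
opening: 0.085
finger_force: 0.0
```

Run:
```python
from h import *
rr,cc=np.mgrid[:420,:560]
nest()
for cam in('top','side'):
    p,d=viewer.camera(cam);W=world(cam,rr,cc,d);h=cv2.cvtColor(p,cv2.COLOR_RGB2HSV).astype(int)
    x,y,z=W[...,0],W[...,1],W[...,2]
    ok=d>0
    red=ok&((h[...,0]<8)|(h[...,0]>172))&(h[...,1]>150)&(z>.1)&(z<.18)&(abs(x-.56)<.08)&(abs(y+.3)<.08)
    P=W[red];o=np.argsort(P[:,2]);print(cam,'red',red.sum(),P[o[:8]].mean(0).round(3),P.mean(0).round(3),P[o[-8:]].mean(0).round(3))
    for lo,hi in((.068,.085),(.05,.085)):
        m=ok&(z>lo)&(z<hi)&(np.hypot(x-.388,y+.199)<.047);P=W[m];r=cv2.minAreaRect(P[:,:2].astype(np.float32)*1000);a=(P[:,:2]-O)@np.c_[U,V];print(m.sum(),P.mean(0).round(4),r,'nest frame',np.percentile(a,[3,97],axis=0).round(4).tolist(), np.percentile(a,[3,97],axis=0).mean(0).round(4))
    print([ (f['conf'],onplane(cam,*f['at'],.012).round(4)) for f in viewer.place_of(cam,'contactor')[:1]])
    cv2.imwrite('pics/%s4c.png'%cam,cv2.resize(p[140:250,240:380] if cam=='side' else p[190:310,240:380],None,fx=5,fy=5)[:,:,::-1])
```

```text
nest x,y 0.075 -0.0041 z 0.1925 r 0.2066 joint 0.678 F u,v,z 1.7 1.4 1.4 t 13.0833 open 0.08504225113070202
top red 0 [nan nan nan] [nan nan nan] [nan nan nan]<stdin>:9: RuntimeWarning: Mean of empty slice.
  ret = um.true_divide(
<stdin>:11: RuntimeWarning: Mean of empty slice.
Traceback (most recent call last):
IndexError: index -1 is out of bounds for axis 0 with size 0
```

Run:
```python
from h import *
rr,cc=np.mgrid[:420,:560]
cam='side'
p,d=viewer.camera(cam);W=world(cam,rr,cc,d);h=cv2.cvtColor(p,cv2.COLOR_RGB2HSV).astype(int)
x,y,z=W[...,0],W[...,1],W[...,2]
ok=d>0
red=ok&((h[...,0]<8)|(h[...,0]>172))&(h[...,1]>150)&(z>.1)&(z<.18)&(abs(x-.56)<.08)&(abs(y+.3)<.08)
P=W[red];o=np.argsort(P[:,2]);print(cam,'red',red.sum(),P[o[:8]].mean(0).round(3),P.mean(0).round(3),P[o[-8:]].mean(0).round(3))
for lo,hi in((.068,.085),(.055,.085)):
    m=ok&(z>lo)&(z<hi)&(np.hypot(x-.388,y+.199)<.047);P=W[m];r=cv2.minAreaRect(P[:,:2].astype(np.float32)*1000);a=(P[:,:2]-O)@np.c_[U,V];print(m.sum(),P.mean(0).round(4),r,'nest frame',np.percentile(a,[3,97],axis=0).round(4).tolist(), np.percentile(a,[3,97],axis=0).mean(0).round(4))
print([ (f['conf'],onplane(cam,*f['at'],.012).round(4)) for f in viewer.place_of(cam,'contactor')[:1]])
cv2.imwrite('pics/%s4c.png'%cam,cv2.resize(p[140:250,240:380],None,fx=5,fy=5)[:,:,::-1])
```

```text
side red 128 [ 0.537 -0.287  0.123] [ 0.559 -0.302  0.144] [ 0.582 -0.318  0.163]
119 [ 0.3882 -0.1991  0.0726] ((387.34442138671875, -199.91610717773438), (50.407127380371094, 60.645240783691406), 59.349178314208984) nest frame [[-0.0262, -0.0221], [0.0295, 0.0222]] [0.0016 0.    ]
299 [ 0.3874 -0.197   0.0664] ((386.6382141113281, -199.90005493164062), (52.49503707885742, 62.730648040771484), 56.48858642578125) nest frame [[-0.03, -0.0228], [0.03, 0.0228]] [0. 0.]
[(0.78, array([ 0.3867, -0.1957,  0.012 ]))]
```

View pics/side4c.png

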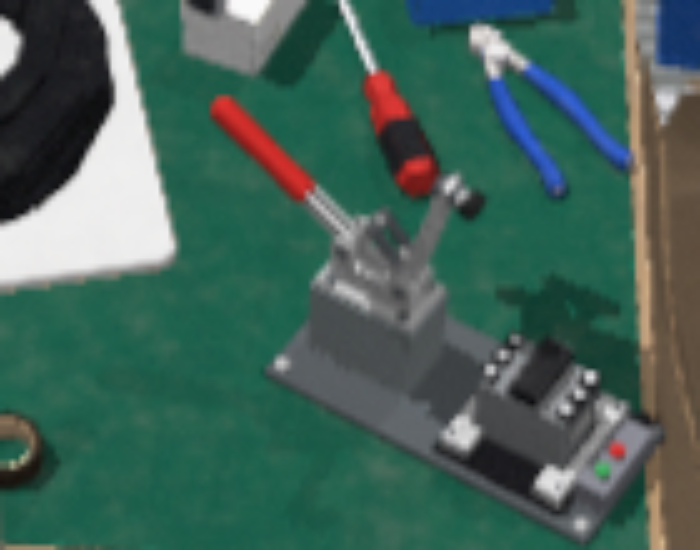

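Handle is back at (250,140) in the crop as at the start, bar raised, contactor still in the nest at (540,390). I go over it.

```bash
python3 -c "
from h import *
to([.3875,-.199,.284],58.8)"
```

```text
t 13.23 pos [ 0.5639 -0.3086  0.2758] tooly 59.2 j [-28.7  26.4  14.6  78.1   0.    2.1] F [ 1.1  0.  -0.3] open 0.0852 0.0
shift units [ 5.192  0.095 -0.206]
turn units 0.066
```

Request:
{"api": "apply_moves", "payload": {
  "rows": [
    [0,0.8,0,0,0.07],
    [0,0.9,0,0,0],
    [0,0.9,0,0,0],
    [0,0.9,0,0,0],
    [0,0.9,0,0,0],
    [0,0.8,0.1,0,0],
    [0,0,0,0,0],
    [0,0,0,0,0]
  ]
}}

```text
t: 13.9
eef_pos: [0.3855, -0.1961, 0.2743]
eef_rot: [-0.844, -3.022, -0.001]
contact_force: [0.7, -0.6, -0.8]
opening: 0.0855
finger_force: 0.0
```

```bash
python3 -c "
from h import *
to([.3875,-.199,.034],58.8)"
```

```text
t 13.9 pos [ 0.3855 -0.1961  0.2743] tooly 58.8 j [-27.    5.2 -15.3  69.7   0.    4.2] F [ 0.7 -0.6 -0.8] open 0.0855 0.0
shift units [-0.102 -0.034  6.007]
turn units 0.0
```

Request:
{"api": "apply_moves", "payload": {
  "rows": [
    [0,-0.05,-0.03,0.8,0],
    [0,-0.05,0,0.8,0],
    [0,0,0,0.8,0],
    [0,0,0,0.8,0],
    [0,0,0,0.7,0],
    [0,0,0,0.4,0],
    [0,0,0,0,0],
    [0,0,0,0,0]
  ]
}}

```text
t: 14.57
eef_pos: [0.3904, -0.2006, 0.1024]
eef_rot: [-0.845, -3.022, -0.001]
contact_force: [-0.0, -0.2, 0.4]
opening: 0.0855
finger_force: 0.0
```

```bash
python3 -c "
from h import *
to([.3875,-.199,.034],58.8)"
```

```text
t 14.57 pos [ 0.3904 -0.2006  0.1024] tooly 58.77 j [-27.2  13.3 -33.1  43.8  -0.    4. ] F [-0.  -0.2  0.4] open 0.0855 0.0
shift units [ 0.076 -0.003  1.711]
turn units -0.006
```

Request:
{"api": "apply_moves", "payload": {
  "rows": [
    [0,0.07,0,0.4,0],
    [0,0,0,0.4,0],
    [0,0,0,0.4,0],
    [0,0,0,0.3,0],
    [0,0,0,0.2,0],
    [0,0,0,0,0],
    [0,0,0,0,0]
  ]
}}

```text
t: 15.15
eef_pos: [0.3892, -0.1997, 0.0365]
eef_rot: [0.845, 3.025, -0.0]
contact_force: [0.7, 0.3, -0.4]
opening: 0.0854
finger_force: 0.0
```

Request:
{"api": "apply_moves", "payload": {
  "newtons": 40,
  "rows": [
    [180,0,0,0,0],
    [180,0,0,0,0],
    [180,0,0,0,0],
    [180,0,0,0,0],
    [180,0,0,0,0],
    [180,0,0,0,0],
    [180,0,0,0,0]
  ]
}}

```text
t: 15.73
eef_pos: [0.3888, -0.1998, 0.0366]
eef_rot: [0.845, 3.024, -0.002]
contact_force: [-2.5, -1.1, 6.7]
opening: 0.045
finger_force: 40.2
```

```bash
python3 -c "
from h import *
to([.3875,-.199,.034],58.8);nest()"
```

```text
t 15.73 pos [ 0.3888 -0.1998  0.0366] tooly 58.76 j [-27.2  18.  -39.   32.9  -0.    4.1] F [-2.5 -1.1  6.7] open 0.045 40.2
shift units [0.039 0.001 0.065]
turn units -0.006
nest x,y -0.1345 -0.0001 z -0.0554 r 0.1454 joint 3.012 F u,v,z -1.6 -2.2 6.7 t 15.7333 open 0.04499691768409476
```

Request:
{"api": "apply_moves", "payload": {
  "rows": [
    [180,0,0,-0.2,0],
    [180,0,0,-0.3,0],
    [180,0,0,-0.4,0],
    [180,0,0,-0.6,0],
    [180,0,0,-0.6,0],
    [180,0,0,-0.5,0],
    [180,0,0,0,0],
    [180,0,0,0,0]
  ]
}}

```text
t: 16.4
eef_pos: [0.3889, -0.1993, 0.1405]
eef_rot: [0.845, 3.024, -0.0]
contact_force: [-0.2, -0.0, -3.1]
opening: 0.0449
finger_force: 41.7
```

```bash
python3 -c "
from h import *
to([.482,.028,.140],3.3)"
```

```text
t 16.4 pos [ 0.3889 -0.1993  0.1405] tooly 58.78 j [-27.1  10.5 -30.1  49.3   0.    4.1] F [-0.2 -0.  -3.1] open 0.0449 41.7
shift units [0.955 6.066 0.013]
turn units 9.247
```

Request:
{"api": "apply_moves", "payload": {
  "rows": [
    [180,0.06,0.4,0,0],
    [180,0.14,0.9,0,0],
    [180,0.14,0.9,0,0],
    [180,0.15,0.9,0,0],
    [180,0.15,0.9,0,0],
    [180,0.14,0.9,0,0],
    [180,0.12,0.8,0,0],
    [180,0.06,0.37,0,0]
  ]
}}

```text
t: 17.07
eef_pos: [0.4815, 0.0319, 0.1379]
eef_rot: [-0.84, -3.025, -0.002]
contact_force: [0.8, -0.7, -3.4]
opening: 0.0446
finger_force: 42.3
```

Request:
{"api": "apply_moves", "payload": {
  "rows": [
    [180,0,0,0,0.6],
    [180,0,0,0,1],
    [180,0,0,0,1],
    [180,0,0,0,1],
    [180,0,0,0,1],
    [180,0,0,0,1],
    [180,0,0,0,1],
    [180,0,0,0,1]
  ]
}}

```text
t: 17.73
eef_pos: [0.4795, 0.0283, 0.1376]
eef_rot: [-1.956, -2.454, 0.005]
contact_force: [-0.7, 0.6, -3.4]
opening: 0.0449
finger_force: 42.3
```

Request:
{"api": "apply_moves", "payload": {
  "rows": [
    [180,0,0,0,1],
    [180,0,0,0,0.65],
    [180,0,0,0,0],
    [180,0,0,0,0]
  ]
}}

```text
t: 18.07
eef_pos: [0.48, 0.0283, 0.1382]
eef_rot: [-2.153, -2.284, 0.004]
contact_force: [0.4, 0.1, -2.9]
opening: 0.0449
finger_force: 42.3
```

```bash
cat > m.py <<'E'
from h import *
to([.482,.028,.0601],3.3)
rr,cc=np.mgrid[:420,:560]
s,Rm=st();X=s['eef_pos'];a=Rm[:2,1];
if a[0]<0:a=-a
b=np.array([a[1],-a[0]])
for cam in('side','top'):
    p,d=viewer.camera(cam);W=world(cam,rr,cc,d);h=cv2.cvtColor(p,cv2.COLOR_RGB2HSV).astype(int)
    x,y,z=W[...,0],W[...,1],W[...,2];ok=d>0
    m=ok&(np.hypot(x-X[0],y-X[1])<.05)&(z<X[2]+.016)&(z>X[2]-.02)
    if m.sum()>10:
        q=(W[m][:,:2]-X[:2])@np.c_[b,a];print(cam,'tool-frame extents across,along',np.percentile(q,[3,97],axis=0).round(4).tolist(),m.sum())
        k=ok&(np.hypot(x-X[0],y-X[1])<.05)&(z<X[2]+.05)&(z>X[2]-.06)
        print('z pct',np.percentile(W[m][:,2],[1,50,99]).round(4),np.percentile(W[k][:,2],[1,99]).round(4))
    yel=ok&(h[...,0]>18)&(h[...,0]<35)&(h[...,1]>130)&(h[...,2]>120)&(x>.42)&(x<.54)&(abs(y-.03)<.03)
    print('yel',yel.sum())
    for f in viewer.place_of(cam,'contactor')[:3]: print('contactor',round(f['conf'],2),np.round(f['at']),onplane(cam,*f['at'],X[2]-.0246).round(4))
    cv2.imwrite('pics/%s_%d.png'%(cam,s['t']*100),cv2.resize(p[220:340,220:380] if cam=='side' else p[190:300,170:290],None,fx=5,fy=5)[:,:,::-1])
print(s['t'])
E
python3 m.py; ls pics
```

```text
t 18.07 pos [0.48   0.0283 0.1382] tooly 3.38 j [  3.4  14.9 -24.5  50.8   0.   90. ] F [ 0.4  0.1 -2.9] open 0.0449 42.3
shift units [-0.01   0.057  1.953]
turn units 0.014
side tool-frame extents across,along [[-0.0333, -0.0308], [-0.0027, 0.0342]] 167
z pct [0.1188 0.14   0.1534] [0.118  0.1874]
yel 56
contactor 0.89 [267. 317.] [0.4767 0.0226 0.1136]
top tool-frame extents across,along [[0.0109, -0.0253], [0.0303, 0.0218]] 21
z pct [0.1186 0.1342 0.1497] [0.1177 0.1864]
yel 15
contactor 0.54 [245. 222.] [0.4763 0.0313 0.1136]
18.0667
crop.png
s2.png
s2c.png
s3.png
s3c.png
side1.png
side4c.png
side_1806.png
top0.png
top1.png
top_1806.png
```

Request:
{"api": "apply_moves", "payload": {
  "rows": [
    [180,-0.03,0.05,0.3,0],
    [180,0,0,0.4,0],
    [180,0,0,0.4,0],
    [180,0,0,0.4,0],
    [180,0,0,0.2,0],
    [180,0,0,0,0],
    [180,0,0,0,0]
  ]
}}

```text
t: 18.85
eef_pos: [0.4832, 0.0272, 0.0718]
eef_rot: [-2.156, -2.284, 0.001]
contact_force: [0.5, 0.4, -2.8]
opening: 0.0446
finger_force: 42.3
```

```bash
sed -i 's/.482,.028,.0601/.482,.027,.051/' m.py; python3 m.py; ls -t pics | head -2
```

```text
t 18.85 pos [0.4832 0.0272 0.0718] tooly 3.29 j [  3.2  19.1 -30.   41.   -0.   89.9] F [ 0.5  0.4 -2.8] open 0.0446 42.3
shift units [-0.004 -0.03   0.52 ]
turn units -0.001
side tool-frame extents across,along [[-0.0334, -0.0308], [-0.0026, 0.035]] 158
z pct [0.0529 0.0741 0.0876] [0.0123 0.1202]
yel 59
contactor 0.55 [279. 314.] [0.4813 0.0195 0.0472]
top tool-frame extents across,along [[0.0093, -0.0259], [0.0307, 0.0186]] 18
z pct [0.0531 0.0694 0.0872] [0.012  0.1184]
yel 12
contactor 0.5 [244. 226.] [0.4836 0.0244 0.0472]
18.85
top_1885.png
side_1885.png
```

Request:
{"api": "apply_moves", "payload": {
  "rows": [
    [180,0,-0.03,0.2,0],
    [180,0,0,0.2,0],
    [180,0,0,0.12,0],
    [180,0,0,0,0],
    [180,0,0,0,0],
    [180,0,0,0,0]
  ]
}}

```text
t: 19.55
eef_pos: [0.4823, 0.0271, 0.051]
eef_rot: [-2.157, -2.284, 0.0]
contact_force: [0.6, -0.5, -3.3]
opening: 0.0449
finger_force: 42.3
```

```bash
python3 m.py; ls -t pics | head -2; cp $(ls -t pics/side_* | head -1) pics/sfin.png
```

```text
t 19.55 pos [0.4823 0.0271 0.051 ] tooly 3.27 j [  3.2  20.6 -31.7  37.8  -0.   89.9] F [ 0.6 -0.5 -3.3] open 0.0449 42.3
shift units [-0.003 -0.007 -0.001]
turn units -0.004
side tool-frame extents across,along [[-0.0336, -0.0307], [-0.004, 0.032]] 147
z pct [0.0318 0.0532 0.0667] [-0.0025  0.0986]
yel 49
contactor 0.93 [287. 313.] [0.4834 0.031  0.0264]
top tool-frame extents across,along [[0.01, -0.0274], [0.0306, 0.0223]] 17
z pct [0.0333 0.0495 0.0657] [-0.0056  0.0969]
yel 11
contactor 0.44 [244. 224.] [0.4857 0.0331 0.0264]
19.55
top_1955.png
side_1955.png
```

View pics/sfin.png

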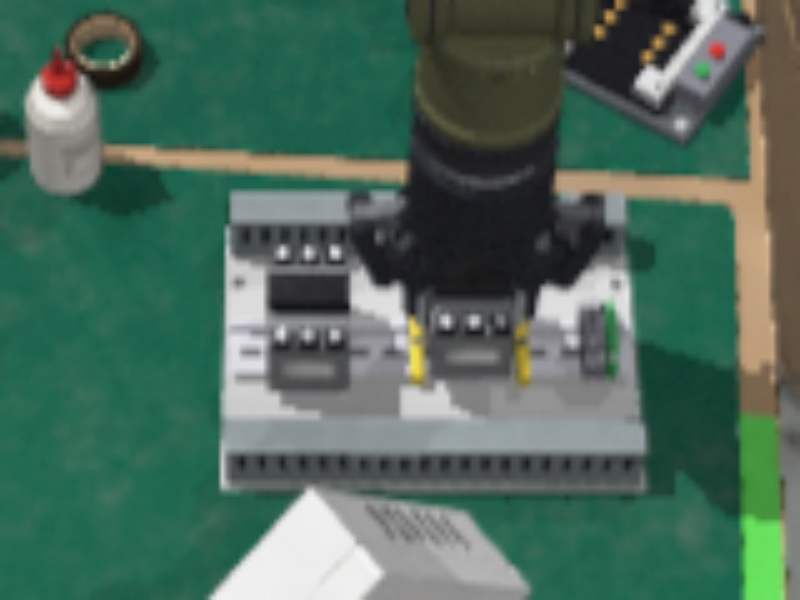

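The contactor (centre about (473,345)) hangs between the yellow stops (418 and 522), upright and square to the rail. I hand in.

```bash
python3 -c "
from h import *
print(job.hand_in())"
```

```text
the job is handed in; nothing more can be done
None
```

The job is handed in, verdict not shown: the clamp was locked for over two seconds and swung fully back, and the contactor is now held square between the yellow stops, base about 16 mm above the rail by my estimate.

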